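# Prime the pump of the cleaner canister

## Robot

A 6-joint arm with a two-finger parallel gripper is mounted at the origin on the work surface. World frame = base frame: x ahead of the robot, y to its left, z up, the work surface at z = 0. Lengths are in m, angles in rad, forces in N, time in s.
With the tool pointing down it reaches from about 0.4 to 0.825 m from the base axis. Payload 7 kg.
Tool frame: the origin (TCP) lies midway between the tips of the shut fingers; the grasp point (between the pads) lies 19 mm behind it; z points along the fingers, y is the line along which they close (so a half turn about z gives the same grasp; the last joint's range is limited). The gripper opens to 88 mm and grips with 3 to 60 N. Pads are 19 mm wide; open, the fingers measure 130 mm over their backs; the gripper's body (78 mm by 193 mm) begins 47 mm behind the grasp point.
Start: joints at [1.451, 0.359, 0.012, 0, -1.224, -0.288], TCP at [0.268, 0.62, 0.227] pointing down, gripper open.
Joint ranges: [-3.07, 3.07], [-1.43, 2.12], [-1.02, 1.25], [-3.03, 1.67], [-3.05, -0], [-3.03, 3.03]. Speed limits (rad/s): [2.39, 2.39, 3.01, 3.14, 3.14, 3.14].

## Interface

Orientations are given as [roll, pitch, yaw] about the fixed x, y, z axes, in that order (R = Rz(yaw) Ry(pitch) Rx(roll)).
In Python, from station import get_state, grab_frame, calibration, job_done, boxes_of, regions_of, spot_point gives the robot as it stands. The module is installed in compiled form; this text tells all that it offers.
- The arm moves only by the tool arm_command, never from a script. Its argument "commands" is a list of rows, each an object of numbers: "tx", "ty", "tz": the shift along the tool's x, y, z each as a share of 25 cm, from -1 to 1; "twist": the turn about the tool's z as a share of 180 degrees, from -1 to 1. A call has exactly 8 rows; each row is the pose to reach, as a shift and turn from the pose commanded when the call began, along the tool's axes at that moment, turning the shorter way round; what a row does not reach only later rows make up. A row lasts 1/12 s, in which the tool goes at most 41.7 mm and 7.16 degrees, less where a joint would pass 70% of its speed; a pose out of reach is approached as far as the arm can. A call with a number of a shift or a turn outside -1 to 1 is refused whole. A call with a gripper value outside its range is refused whole. "claw" is the opening, from 0 (shut) to 1 (fully open), set as the call begins (left out, the last holds). The fingers move at their own pace and stop on an object; "grip_force" is the grip in N (left out, the last holds). Time passes only in rows, so rows that repeat a pose let the fingers close, or fill a call up. It gives the time, the measured TCP pose, the force, the opening and the grip force at its end, in the units of the state.
- get_state(): the state, without advancing time (a new reading comes with each control period).
- grab_frame(name): name is "scene" or "top" or "wrist"; returns the picture (384x512x3 uint8, red, green, blue); there is no depth.
- calibration(name): a dict with "camera_matrix" (3x3 intrinsics, pixels), "extrinsics" (4x4, takes a point from camera to world coordinates). Camera axes: x right, y down, z forward; pixel columns grow to the right and rows downward; lengths in m; the calibration is good to about 2 mm. The wrist camera is an equidistant fisheye: a pixel r from the principal point sees the ray r / f radians off the axis. A picture is of the moment at which its call begins: read the wrist's pose just before it. calibration takes no time and is no camera call; for the wrist camera it gives the pose at the moment of the call.
- job_done(): hands the job in; it is judged then, once.
Trained networks look in the newest picture that a camera, given by its name, has taken for a name from the list of things; names that differ only in an ending like _2 or _b are one class to them, and where a whole thing is asked for, a point or a joint stands for the part that bears it (a point fixed in the world has none). Each returns a list of dicts, best first, with "score" (0 to 1); they miss things now and then, are a little off and sometimes report something else, mostly with a low value. They report only what shows in the picture. A call takes as long as a camera call. They do not tell look-alikes from the thing itself.
- boxes_of(query, camera): "rect" ([left, top, right, bottom] in pixels, round what is visible of it).
- regions_of(query, camera): "region" (384x512 bool, what is visible of it) and "rect" ([left, top, right, bottom] in pixels, round what is visible of it).
- spot_point(query, camera): "uv" ([column, row] in pixels: a listed point, or the origin of a listed thing).
The state is a dict: "t": time; "q": joint angles; "qd": joint speeds; "joint_efforts": joint torques, N m; "eef_pos": TCP position; "ee_rot": TCP orientation; "force": force on the tool from outside, world axes, zero at the start; "moment": the same for the moment, N m; "width": finger opening in m; "gripper_force": force on a finger pad.
Only numpy, scipy, OpenCV 4.12 (cv2) and the standard library are available. Lean on these libraries where they do the work, as an engineer would, in place of code of your own. Each camera call takes 0.05 s, during which the arm holds its last target. There are 200 camera calls.

## Task

Three containers with sprung caps stand on the assembly bench. Prime the pump of the cleaner canister, the short, wide, round metal one: push its nozzle cap all the way down from above, hold it there for a moment, then let it spring back up to its full height. Do not push down the caps of the other two, the slim spray can and the square bottle.

Things in the scene. Friction and masses are not known exactly. Their poses are not given: they have to be found in the camera images.
- canister_cap_top (a point): Centre of the flat top of the cleaner canister's nozzle cap, 154 mm above the bench at rest; sinks with the cap. Cap: black disc, 48 mm across, 16 mm tall; a spout 12 mm thick sticks out 22 mm from its rim along -x, 2 mm lower than its top; z up. The canister: round aluminium can with paper band, 100 mm wide, 114 mm tall to the shoulder, shortest and widest of the three, fixed to the bench.
- canister_cap (a joint): Downward travel of the canister's cap in m: 0 up at rest, 0.012 at its bottom stop. A spring pushes it back up: about 3 N starts it moving, 10 N takes it fully down.
- spray_cap (a joint): Downward travel of the slim spray can's small cap (28 mm across) in m: 0 at rest, 0.008 fully down. The spray can is round, steel with a white band, 60 mm wide and 190 mm tall with its cap, and is fixed to the bench. It stands at least 165 mm from the canister, centre to centre.
- bottle_cap (a joint): Downward travel of the square bottle's pump head (30 mm across, with a long spout) in m: 0 at rest, 0.010 fully down. The bottle is white plastic, 75 mm square and 174 mm tall with its head, and is fixed to the bench. It stands at least 165 mm from the canister, centre to centre.
Not all that is in view belongs to the job. Leave any blue or purple look-alike of the part that bears canister_cap_top alone.

How it is judged:
By the outcome, as a careful person would: the job done as asked, in the order asked, and still so for the second after the job is handed in, with the robot touching nothing.
It also fails if it takes over 29 s, if anything falls off the work surface, if the arm or the gripper's body presses on something with over 40 N, if the wrist force passes 120 N, or if a joint passes its speed limit or range.

## Working session

There is one attempt and no reset: what is moved stays moved. The work goes in short steps, Python scripts to look and compute and a tool call to move; the robot and the scene stay as the last step left them, time stands still between calls to the robot, and variables do not carry over. Pictures are saved under pics/ and viewed, at most 10 in all, crops included, and the job is handed in when it is done.

Besides the shell and the picture viewer there is one more tool, called by a JSON object that holds its "op" and its "data". arm_command: Moves the arm, as the interface text tells. Shift numbers are shares of 25 cm and turn numbers shares of 180 degrees, none past 1 either way. Its arguments: {"type":"object","properties":{"commands":{"type":"array"},"claw":{"type":"number"},"grip_force":{"type":"number"}},"required":["commands"]}

```bash
mkdir -p pics; cat > h.py <<'E'
import numpy as np,cv2
from station import *
def ray(cam,uv):
    c=calibration(cam);K=np.array(c["camera_matrix"]);T=np.array(c["extrinsics"])
    x=(uv[0]-K[0,2])/K[0,0];y=(uv[1]-K[1,2])/K[1,1]
    if cam=="wrist":
        r=np.hypot(x,y);s=np.sin(r)/max(r,1e-9);d=np.array([x*s,y*s,np.cos(r)])
    else: d=np.array([x,y,1.])
    return T[:3,3],T[:3,:3]@d
def atz(cam,uv,z):
    o,d=ray(cam,uv);return o+d*(z-o[2])/d[2]
E
python3 - <<'E'
from h import *
s=get_state();print(s["t"],s["eef_pos"],s["ee_rot"],s["force"])
ims=[]
for c in("scene","top"):
    im=grab_frame(c)[:,:,::-1].copy()
    for p in spot_point("canister_cap_top",c): print(c,p,atz(c,p["uv"],.154).round(4))
    for q in("canister_cap_top","spray_cap","bottle_cap"):
        for b in boxes_of(q,c): print(c,q,b)
    cv2.imwrite(f"pics/{c}1.png",im)
E
```

```text
0.0 [0.26752247 0.6191793  0.22561195] [ 3.13990036e+00 -1.57508440e-04 -4.07892850e-01] [ 0.49875624 -0.80764732  0.09356615]
scene {'uv': [202.7, 154.9], 'score': 0.83} [ 0.5201 -0.228   0.154 ]
scene {'uv': [172.7, 126.7], 'score': 0.72} [ 0.4543 -0.3889  0.154 ]
scene {'uv': [306.0, 151.6], 'score': 0.5} [0.3647 0.0056 0.154 ]
scene {'uv': [129.3, 165.0], 'score': 0.49} [ 0.653  -0.3671  0.154 ]
scene canister_cap_top {'rect': [120.2, 158.7, 150.6, 170.0], 'score': 0.68}
scene canister_cap_top {'rect': [264.7, 167.6, 279.7, 185.0], 'score': 0.66}
scene canister_cap_top {'rect': [194.1, 149.3, 218.6, 169.0], 'score': 0.58}
scene canister_cap_top {'rect': [296.6, 147.7, 322.9, 164.0], 'score': 0.53}
scene canister_cap_top {'rect': [166.7, 122.1, 186.6, 139.0], 'score': 0.49}
scene spray_cap {'rect': [381.5, 200.6, 393.0, 215.3], 'score': 0.53}
scene bottle_cap {'rect': [262.6, 170.3, 280.6, 184.3], 'score': 0.74}
scene bottle_cap {'rect': [194.1, 149.8, 218.5, 167.5], 'score': 0.19}
top {'uv': [218.6, 252.0], 'score': 0.93} [0.368  0.0065 0.154 ]
top {'uv': [401.2, 204.2], 'score': 0.76} [ 0.4593 -0.3812  0.154 ]
top {'uv': [394.8, 124.3], 'score': 0.7} [ 0.6308 -0.3755  0.154 ]
top {'uv': [323.3, 173.1], 'score': 0.64} [ 0.5291 -0.2185  0.154 ]
top canister_cap_top {'rect': [202.3, 241.0, 229.1, 268.8], 'score': 0.84}
top canister_cap_top {'rect': [387.4, 196.8, 411.6, 223.1], 'score': 0.81}
top canister_cap_top {'rect': [308.6, 163.6, 334.4, 194.4], 'score': 0.63}
top canister_cap_top {'rect': [380.5, 113.4, 407.4, 140.3], 'score': 0.56}
top canister_cap_top {'rect': [90.1, 186.6, 100.0, 201.3], 'score': 0.33}
top spray_cap {'rect': [85.6, 188.2, 99.9, 202.9], 'score': 0.6}
top bottle_cap {'rect': [218.5, 162.4, 232.3, 196.5], 'score': 0.61}
```

View pics/scene1.png

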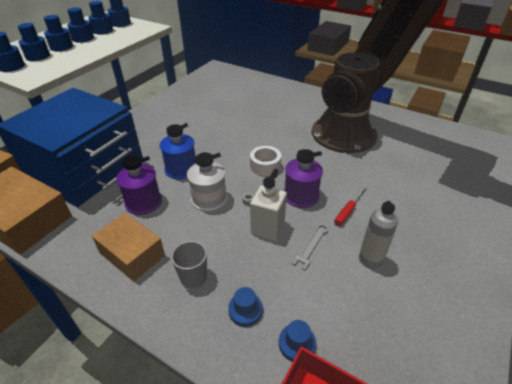

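View pics/top1.png

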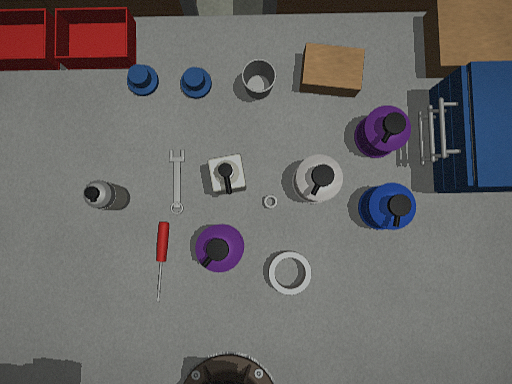

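The scene view shows the metal canister with the paper band at about (205,165); in the top view its cap is at about (322,175). That puts it near (0.525, -0.22). The purple and blue ones are look-alikes. The bottle is at top (226,172) and the spray can at (98,194). I'll shut the gripper, lift, and go over.

{"op": "arm_command", "data": {"commands": [{"tx":0.1,"ty":0.0,"tz":-0.2},{"tx":1,"ty":0.76,"tz":-0.24},{"tx":1,"ty":0.76,"tz":-0.24},{"tx":1,"ty":0.76,"tz":-0.24},{"tx":1,"ty":0.76,"tz":-0.24},{"tx":1,"ty":0.76,"tz":-0.24},{"tx":1,"ty":0.76,"tz":-0.24},{"tx":1,"ty":0.76,"tz":-0.24}], "claw": 0}}

```text
invalid input
```

{"op": "arm_command", "data": {"commands": [{"tx":0.1,"ty":0.0,"tz":-0.2,"twist":0.0},{"tx":1.0,"ty":0.76,"tz":-0.24,"twist":0.0},{"tx":1.0,"ty":0.76,"tz":-0.24,"twist":0.0},{"tx":1.0,"ty":0.76,"tz":-0.24,"twist":0.0},{"tx":1.0,"ty":0.76,"tz":-0.24,"twist":0.0},{"tx":1.0,"ty":0.76,"tz":-0.24,"twist":0.0},{"tx":1.0,"ty":0.76,"tz":-0.24,"twist":0.0},{"tx":1.0,"ty":0.76,"tz":-0.24,"twist":0.0}], "claw": 0.0, "grip_force": 10.0}}

```text
t: 1.17
eef_pos: [0.4184, 0.3517, 0.2865]
ee_rot: [-3.141, -0.0, -0.407]
force: [1.8, -0.3, 0.1]
width: 0.04
gripper_force: 0.0
```

{"op": "arm_command", "data": {"commands": [{"tx":0.64,"ty":0.95,"tz":0.0,"twist":0.0},{"tx":0.64,"ty":0.95,"tz":0.0,"twist":0.0},{"tx":0.64,"ty":0.95,"tz":0.0,"twist":0.0},{"tx":0.64,"ty":0.95,"tz":0.0,"twist":0.0},{"tx":0.64,"ty":0.95,"tz":0.0,"twist":0.0},{"tx":0.64,"ty":0.95,"tz":0.0,"twist":0.0},{"tx":0.64,"ty":0.95,"tz":0.0,"twist":0.0},{"tx":0.64,"ty":0.95,"tz":0.0,"twist":0.0}]}}

```text
t: 1.83
eef_pos: [0.4707, 0.0673, 0.2864]
ee_rot: [3.141, -0.001, -0.412]
force: [-0.2, 0.2, -0.0]
width: 0.0003
gripper_force: 0.0
```

{"op": "arm_command", "data": {"commands": [{"tx":0.5,"ty":0.75,"tz":0.0,"twist":0.0},{"tx":0.5,"ty":0.75,"tz":0.0,"twist":0.0},{"tx":0.5,"ty":0.75,"tz":0.0,"twist":0.0},{"tx":0.5,"ty":0.75,"tz":0.0,"twist":0.0},{"tx":0.5,"ty":0.75,"tz":0.0,"twist":0.0},{"tx":0.5,"ty":0.75,"tz":0.0,"twist":0.0},{"tx":0.5,"ty":0.75,"tz":0.0,"twist":0.0},{"tx":0.5,"ty":0.75,"tz":0.0,"twist":0.0}]}}

```text
t: 2.5
eef_pos: [0.5108, -0.1506, 0.2856]
ee_rot: [3.141, 0.001, -0.411]
force: [-1.1, 0.0, -0.1]
width: 0.0005
gripper_force: 0.0
```

```bash
python3 - <<'E'
from h import *
for c in("wrist","scene","top"):
    im=grab_frame(c)[:,:,::-1].copy()
    s=get_state()
    if c!="top": cv2.imwrite(f"pics/{c}2.png",im)
    for p in spot_point("canister_cap_top",c): print(c,p,atz(c,p["uv"],.154).round(4))
    for b in boxes_of("canister_cap_top",c): print(c,b)
print(s["t"],s["eef_pos"],s["ee_rot"],s["force"])
E
```

```text
wrist {'uv': [456.4, 145.1], 'score': 0.97} [ 0.4609 -0.3781  0.154 ]
wrist {'uv': [317.3, 140.4], 'score': 0.8} [ 0.5261 -0.2204  0.154 ]
wrist {'rect': [291.4, 115.6, 334.6, 184.2], 'score': 0.92}
wrist {'rect': [434.0, 124.6, 471.4, 182.7], 'score': 0.71}
wrist {'rect': [379.3, 1.4, 424.7, 39.3], 'score': 0.63}
scene {'uv': [131.1, 164.2], 'score': 0.58} [ 0.6481 -0.3655  0.154 ]
scene {'uv': [306.3, 157.3], 'score': 0.52} [0.3874 0.0171 0.154 ]
scene {'uv': [174.6, 128.1], 'score': 0.46} [ 0.4573 -0.3791  0.154 ]
scene {'rect': [296.3, 149.2, 322.9, 166.4], 'score': 0.83}
scene {'rect': [120.7, 157.4, 147.0, 169.8], 'score': 0.81}
scene {'rect': [166.0, 123.9, 186.2, 134.6], 'score': 0.58}
scene {'rect': [193.7, 152.8, 219.3, 167.3], 'score': 0.53}
scene {'rect': [381.3, 199.6, 392.5, 214.0], 'score': 0.29}
top {'uv': [403.2, 207.6], 'score': 0.86} [ 0.452  -0.3851  0.154 ]
top {'uv': [218.7, 250.0], 'score': 0.7} [0.3722 0.0062 0.154 ]
top {'uv': [396.2, 123.7], 'score': 0.43} [ 0.632  -0.3785  0.154 ]
top {'rect': [388.5, 193.6, 409.1, 222.1], 'score': 0.94}
top {'rect': [205.4, 239.5, 230.2, 266.1], 'score': 0.65}
2.85 [ 0.51110203 -0.14864282  0.28617984] [-3.14136280e+00 -4.38772268e-04 -4.06289325e-01] [-0.40572505  0.02700879  0.05092867]
```

View pics/wrist2.png

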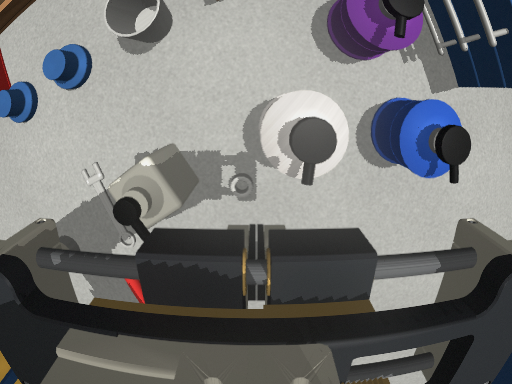

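The wrist view shows the metal canister's cap disc centred at about (314,139), which agrees with the network's (0.526, -0.220). The bottle is at (130,205) and the blue look-alike at (452,145). Next: centre over the cap and go down to about 2 cm above it.

{"op": "arm_command", "data": {"commands": [{"tx":0.17,"ty":0.24,"tz":0.0,"twist":0.0},{"tx":0.17,"ty":0.24,"tz":0.1,"twist":0.0},{"tx":0.17,"ty":0.24,"tz":0.2,"twist":0.0},{"tx":0.17,"ty":0.24,"tz":0.3,"twist":0.0},{"tx":0.17,"ty":0.24,"tz":0.4,"twist":0.0},{"tx":0.17,"ty":0.24,"tz":0.44,"twist":0.0},{"tx":0.17,"ty":0.24,"tz":0.44,"twist":0.0},{"tx":0.17,"ty":0.24,"tz":0.44,"twist":0.0}]}}

```text
t: 3.62
eef_pos: [0.5266, -0.2214, 0.1765]
ee_rot: [3.141, -0.0, -0.407]
force: [0.9, 0.1, 0.0]
width: 0.0005
gripper_force: 0.0
```

```bash
python3 - <<'E'
from h import *
im=grab_frame("wrist")[:,:,::-1].copy()
s=get_state();print(s["t"],s["eef_pos"],s["force"])
cv2.imwrite("pics/wrist3.png",im)
for p in spot_point("canister_cap_top","wrist"): print(p,atz("wrist",p["uv"],.154).round(4))
E
```

```text
3.6667 [ 0.5272068  -0.22151132  0.17739584] [0.33745011 0.44210319 0.71542476]
{'uv': [470.0, 216.8], 'score': 0.85} [ 0.4607 -0.3789  0.154 ]
{'uv': [253.6, 224.4], 'score': 0.59} [ 0.5285 -0.2188  0.154 ]
```

View pics/wrist3.png

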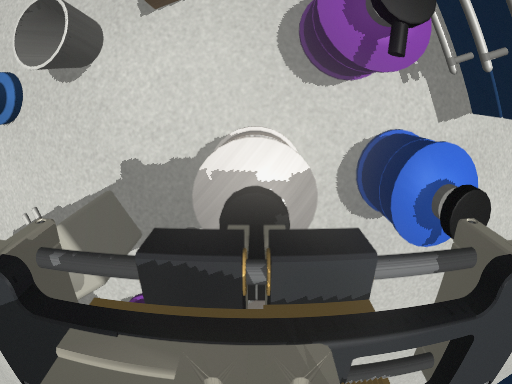

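The fingers sit centred over the black cap, which peeks out at (254,210), and are clear of everything else. Now press slowly while watching the force.

{"op": "arm_command", "data": {"commands": [{"tx":0.0,"ty":0.0,"tz":0.03,"twist":0.0},{"tx":0.0,"ty":0.0,"tz":0.06,"twist":0.0},{"tx":0.0,"ty":0.0,"tz":0.08,"twist":0.0},{"tx":0.0,"ty":0.0,"tz":0.09,"twist":0.0},{"tx":0.0,"ty":0.0,"tz":0.1,"twist":0.0},{"tx":0.0,"ty":0.0,"tz":0.11,"twist":0.0},{"tx":0.0,"ty":0.0,"tz":0.12,"twist":0.0},{"tx":0.0,"ty":0.0,"tz":0.12,"twist":0.0}]}}

```text
t: 4.38
eef_pos: [0.526, -0.2213, 0.146]
ee_rot: [3.141, 0.0, -0.408]
force: [-2.9, 4.1, 8.3]
width: 0.0002
gripper_force: 3.8
```

{"op": "arm_command", "data": {"commands": [{"tx":0.0,"ty":0.0,"tz":0.004,"twist":0.0},{"tx":0.0,"ty":0.0,"tz":0.008,"twist":0.0},{"tx":0.0,"ty":0.0,"tz":0.012,"twist":0.0},{"tx":0.0,"ty":0.0,"tz":0.016,"twist":0.0},{"tx":0.0,"ty":0.0,"tz":0.016,"twist":0.0},{"tx":0.0,"ty":0.0,"tz":0.016,"twist":0.0},{"tx":0.0,"ty":0.0,"tz":0.016,"twist":0.0},{"tx":0.0,"ty":0.0,"tz":0.016,"twist":0.0}]}}

```text
t: 5.05
eef_pos: [0.526, -0.2213, 0.1428]
ee_rot: [3.142, -0.0, -0.408]
force: [-3.8, 3.7, 9.1]
width: 0.0003
gripper_force: 4.7
```

Not yet on the stop (9.1 N). I'll go a little further.

{"op": "arm_command", "data": {"commands": [{"tx":0.0,"ty":0.0,"tz":0.004,"twist":0.0},{"tx":0.0,"ty":0.0,"tz":0.008,"twist":0.0},{"tx":0.0,"ty":0.0,"tz":0.008,"twist":0.0},{"tx":0.0,"ty":0.0,"tz":0.008,"twist":0.0},{"tx":0.0,"ty":0.0,"tz":0.008,"twist":0.0},{"tx":0.0,"ty":0.0,"tz":0.008,"twist":0.0},{"tx":0.0,"ty":0.0,"tz":0.008,"twist":0.0},{"tx":0.0,"ty":0.0,"tz":0.008,"twist":0.0}]}}

```text
t: 5.72
eef_pos: [0.5261, -0.2214, 0.1422]
ee_rot: [3.141, -0.001, -0.407]
force: [-8.5, 6.7, 19.3]
width: 0.0007
gripper_force: 9.9
```

The force jumped to 19 N at z = 0.142, so the cap is on its stop. Hold, then lift.

{"op": "arm_command", "data": {"commands": [{"tx":0.0,"ty":0.0,"tz":0.0,"twist":0.0},{"tx":0.0,"ty":0.0,"tz":0.0,"twist":0.0},{"tx":0.0,"ty":0.0,"tz":0.0,"twist":0.0},{"tx":0.0,"ty":0.0,"tz":0.0,"twist":0.0},{"tx":0.0,"ty":0.0,"tz":0.0,"twist":0.0},{"tx":0.0,"ty":0.0,"tz":0.0,"twist":0.0},{"tx":0.0,"ty":0.0,"tz":0.0,"twist":0.0},{"tx":0.0,"ty":0.0,"tz":0.0,"twist":0.0}]}}

```text
t: 6.38
eef_pos: [0.5261, -0.2214, 0.1421]
ee_rot: [3.141, -0.001, -0.407]
force: [-7.4, 7.5, 19.8]
width: 0.0006
gripper_force: 9.9
```

{"op": "arm_command", "data": {"commands": [{"tx":0.0,"ty":0.0,"tz":-0.03,"twist":0.0},{"tx":0.0,"ty":0.0,"tz":-0.06,"twist":0.0},{"tx":0.0,"ty":0.0,"tz":-0.1,"twist":0.0},{"tx":0.0,"ty":0.0,"tz":-0.2,"twist":0.0},{"tx":0.0,"ty":0.0,"tz":-0.3,"twist":0.0},{"tx":0.0,"ty":0.0,"tz":-0.4,"twist":0.0},{"tx":-0.1,"ty":-0.15,"tz":-0.56,"twist":0.0},{"tx":-0.17,"ty":-0.24,"tz":-0.56,"twist":0.0}]}}

```text
t: 7.05
eef_pos: [0.5131, -0.1531, 0.2825]
ee_rot: [-3.141, -0.004, -0.411]
force: [1.5, 0.0, 1.4]
width: 0.0007
gripper_force: 0.0
```

{"op": "arm_command", "data": {"commands": [{"tx":-0.1,"ty":-0.1,"tz":0.0,"twist":0.0},{"tx":-0.1,"ty":-0.1,"tz":0.0,"twist":0.0},{"tx":-0.1,"ty":-0.1,"tz":0.0,"twist":0.0},{"tx":-0.1,"ty":-0.1,"tz":0.0,"twist":0.0},{"tx":-0.1,"ty":-0.1,"tz":0.0,"twist":0.0},{"tx":-0.1,"ty":-0.1,"tz":0.0,"twist":0.0},{"tx":-0.1,"ty":-0.1,"tz":0.0,"twist":0.0},{"tx":-0.1,"ty":-0.1,"tz":0.0,"twist":0.0}]}}

```text
t: 7.72
eef_pos: [0.4986, -0.1196, 0.2788]
ee_rot: [3.141, 0.001, -0.409]
force: [-0.7, -0.3, 0.3]
width: 0.0007
gripper_force: 0.0
```

```bash
python3 - <<'E'
from h import *
a=grab_frame("wrist")[:,:,::-1];b=grab_frame("scene")[:,:,::-1]
s=get_state();print(s["t"],s["eef_pos"],s["force"])
o=cv2.imread("pics/scene1.png")[120:230,130:270]
f=lambda i:cv2.resize(i,(400,300))
cv2.imwrite("pics/after.png",np.vstack([np.hstack([f(o),f(b[120:230,130:270])]),np.hstack([f(a),f(b)])]))
E
```

```text
7.8167 [ 0.49851759 -0.11941454  0.27892963] [-0.38432255  0.11767795 -0.48421058]
```

View pics/after.png

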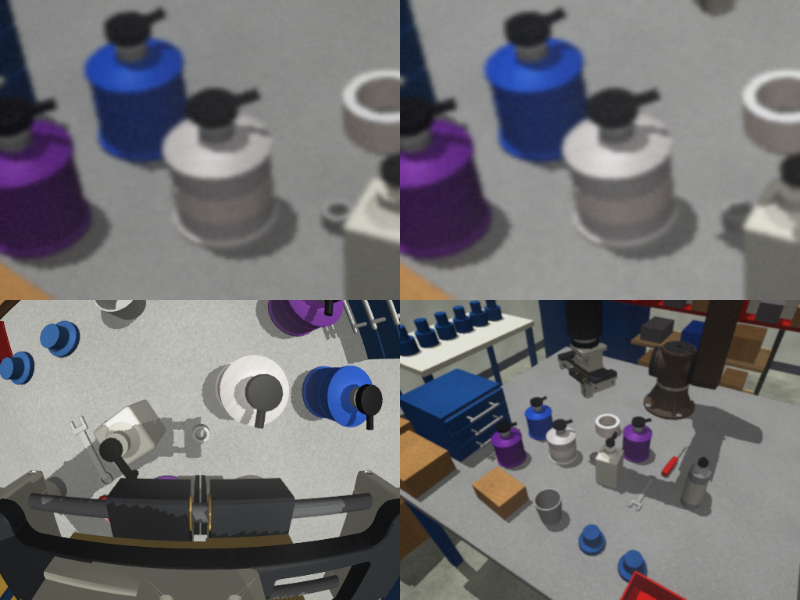

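The before and after crops match: the canister's cap (at (215,100) and (615,100)) is back at full height. The other containers look untouched, and the gripper is well clear.

```bash
python3 -c "from station import job_done; print(job_done())"
```

```text
the job is handed in; nothing more can be done
None
```

I pressed the cleaner canister's cap down to its stop (about 20 N at z = 0.142 m) and held it for over half a second; it sprang back to full height, the other two caps weren't pressed, and I handed the job in at about 7.8 s.

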